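# Slide a spot plate under the camera stand, draw out its boom to the mark and hold

### The job

Slide the white spot plate flat along the bench, without lifting or tipping it, until it lies centred and square inside the corner brackets on the camera stand's black mat. Then press the lock button on the stand's sleeve to free the boom, draw the camera barrel out until the 10 cm line (the second line that runs right across the bar) stands at the sleeve's mouth, and finish while holding it still there, since the boom springs back when let go. Leave the glassware where it is.

Things in the scene. Friction and masses are not known exactly. Their poses are not given: they have to be found in the camera images.
- plate: White glazed ceramic spot plate with six shallow wells, loose, 92 mm (its x) by 60 mm (its y) by 12 mm thick, about 0.16 kg. Origin: centre of its underside. It starts flat on the bench, on the robot's right. It may end either way round.
- stand: Fixed camera stand. Its x axis is the way the boom extends, z is up, origin on the bench below the boom. Steel foot 20 mm high, x = -140 to +60 mm, 75 mm to either side; column 32 mm thick at x = -50 mm. A black mat 240 x 140 mm, thin as paper, lies before the foot (x = 60 to 300 mm) and does not hinder sliding.
- sleeve_mouth (a point): Middle of the top edge of the open end (mouth) of the level grey sleeve, at x = +70 mm of the stand, 243 mm above the bench; axes as the stand's. The sleeve is 28 mm wide, 36 mm high and runs back 190 mm from here. On it, 30 to 70 mm behind the mouth, sits the dark lock housing, 36 mm wide, top 250 mm above the bench.
- outline (a point): Middle of the four white corner brackets on the mat, at bench level, at x = +215 mm of the stand; axes as the stand's. The brackets enclose 98 mm along x by 66 mm along y: the plate's long side goes along the stand's x. With the boom at its 10 cm line the camera is straight above this point.
- boom (a joint): Boom extension in m: 0 home and locked, 0.130 far stop, 0.100 with the 10 cm line at the mouth. Aluminium bar 18 mm wide, a black line each cm, at 5 and 10 cm right across; at home all lines are hidden in the sleeve. Freed, it jumps out to about 0.015-0.02; farther out a spring of 50 N/m pulls it back (4 N at 0.100); let go, it returns to about 0.02-0.025.
- camera_grip (a point): Point on the axis of the camera barrel where to grip it from above, 263 mm above the bench; moves with the boom, at home at x = +115 mm of the stand. Barrel: white upright cylinder, 34 mm thick, at the boom's end, top 22 mm above this point, foot 150 mm above the bench. Its black ring clamp, 50 mm across, has its top 26 mm below this point. Boom and barrel: 0.3 kg.
- lock (a joint): Travel of the lock button in m: 0 up (boom locked while home), 0.008 fully down. The boom comes free at about 0.0065; fully down takes about 4.5 N. Once the boom has jumped out the button stays down at about 0.0065, for its lug rides under the bar: no need to keep pressing.
- lock_top (a point): Centre of the top of the lock button, a round bright metal cap of 24 mm diameter that stands 12 mm out of the lock housing; pressed straight down. 262 mm above the bench when up.
- beaker: Bystander: glass beaker, 72 mm across, 92 mm high, on the far side of the bench. Origin: centre of its foot.
- cylinder: Bystander: glass measuring cylinder on a green hexagonal foot 76 mm across, 190 mm high, on the far side of the bench. Origin: centre of its foot.
- dropper: Bystander: small amber bottle, 35 mm across, 78 mm high, beyond the plate. Origin: centre of its foot.
Things that resemble listed ones, but are neither listed nor needed, are in the scene too. Of the things that look like the plate, the largest one is meant.

How it is judged:
By the outcome, as a careful person would: the job done as asked, in the order asked, and still so for the second after the job is handed in, while the arm keeps its last pose, push and grip.
It also fails if it takes over 64 s, if anything falls off the work surface, if the arm or the gripper's body presses on something with over 40 N, if the wrist force passes 120 N, or if a joint passes its speed limit or range.

### The arm

A 6-joint arm with a two-finger parallel gripper is mounted at the origin on the work surface. World frame = base frame: x ahead of the robot, y to its left, z up, the work surface at z = 0. Lengths are in m, angles in rad, forces in N, time in s.
With the tool pointing down it reaches from about 0.375 to 0.9 m from the base axis. Payload 3.1 kg.
Tool frame: the origin (TCP) lies between the finger pads; the fingertips stand 17 mm ahead of it and the grasp point (between the pads) lies 2 mm behind it; z points along the fingers, y is the line along which they close (so a half turn about z gives the same grasp; the last joint's range is limited). The gripper opens to 85 mm and grips with 20 to 120 N. Pads are 22 mm wide; open, the fingers measure 114 mm over their backs; the gripper's body (76 mm by 85 mm) begins 54 mm behind the grasp point. The pads swing forward as they close: fully open they stand 13 mm farther back than shut.
Start: joints at [1.093, 0.527, 1.433, -0, 1.181, -0.178], TCP at [0.185, 0.597, 0.248] pointing down, gripper open.
Joint ranges: [-3.08, 3.08], [-0.75, 2.2], [0.22, 2.44], [-1.43, 4.57], [0, 2.65], [-2.85, 2.85]. Speed limits (rad/s): [2.79, 2.79, 3.14, 3.14, 3.14, 3.14].

### API

Orientations are given as a unit quaternion [x, y, z, w].
In Python, from station import sense, vision, order gives the robot as it stands.
- The arm moves only by the shell command python3 -m crank 'ROWS' [OPENING] [FORCE]. ROWS is JSON, a list of rows, each an object with "dp": the shift along the world's x, y, z in units of 30 mm (1.0 is 30 mm), a list of three; "angular": the turn, a rotation vector about the world's x, y, z in degrees, a list of three. In form: [{"dp": [dx, dy, dz], "angular": [ax, ay, az]}, ...]. A call has 1 to 20 rows; each row shifts and turns the commanded pose from where the row before left it; what a row does not reach is not made up. A row lasts 1/10 s, in which the tool goes at most 50 mm and 8.59 degrees, less where a joint would pass 70% of its speed; a pose out of reach is approached as far as the arm can. A call is refused whole if a number of a shift passes 1 or a number of a turn 8.59, either way. A call with a gripper value outside its range is refused whole. OPENING is the closure, from 0 (fully open) to 1 (shut), set as the call begins (- or left out, the last holds). The fingers move at their own pace and stop on an object; FORCE is the grip in N (left out, the last holds). Time passes only in rows, so rows that do not move let the fingers close. It gives the time, the measured TCP pose, the force, the opening and the grip force at its end, in the units of the state.
- sense(): the state, without advancing time (a new reading comes with each control period).
- vision.snapshot(name): name is "side" or "top" or "wrist"; returns a dict with "image" (384x512x3 uint8, blue, green, red), "range_z" (384x512 float32, m along the optical axis (not along the pixel's ray), 0 where there is no reading), "mtx" (3x3 intrinsics, pixels), "pose" (4x4, takes a point from camera to world coordinates); the wrist camera has in their place "mount" (4x4, takes a point from camera to tool coordinates, whose origin is the TCP and whose axes are the flange's). Camera axes: x right, y down, z forward; pixel columns grow to the right and rows downward; lengths in m; the calibration is good to about 2 mm. A picture is of the moment at which its call begins: read the wrist's pose just before it.
- order.sign_off(): hands the job in; it is judged then, once.
The state is a dict: "t": time; "q": joint angles; "qd": joint speeds; "tau": joint torques, N m; "tcp_pos": TCP position; "tool_rot": TCP orientation; "force": force on the tool from outside, world axes, zero at the start; "ft_torque": the same for the moment, N m; "finger_gap": opening from 0.0 (shut) to 1.0 (fully open); "gripper_force": force on a finger pad.
Only numpy, scipy, OpenCV 4.12 (cv2) and the standard library are available. Lean on these libraries where they do the work, as an engineer would, in place of code of your own. Each camera call takes 0.05 s, during which the arm holds its last target. There are 200 camera calls.

## Working session

There is one attempt and no reset: what is moved stays moved. The work goes in short steps, Python scripts to look and compute and a shell command to move; the robot and the scene stay as the last step left them, time stands still between calls to the robot, and variables do not carry over. Pictures are saved under pics/ and viewed, at most 12 in all, crops included, and the job is handed in when it is done.

```bash
mkdir -p pics; cat > h.py <<'E'
from station import sense, vision, order
import numpy as np, cv2
def snap(n):
    s=sense(); d=vision.snapshot(n)
    if n=="wrist":
        from scipy.spatial.transform import Rotation as R
        T=np.eye(4); T[:3,:3]=R.from_quat(s["tool_rot"]).as_matrix(); T[:3,3]=s["tcp_pos"]
        d["pose"]=T@d["mount"]
    return d
def ray(d,uv,z):
    """pixels -> world points on plane z"""
    uv=np.atleast_2d(np.float64(uv)); K=d["mtx"]; P=d["pose"]
    r=np.c_[(uv[:,0]-K[0,2])/K[0,0],(uv[:,1]-K[1,2])/K[1,1],np.ones(len(uv))]@P[:3,:3].T
    return P[:3,3]+r*((z-P[2,3])/r[:,2])[:,None]
def cloud(d):
    v,u=np.mgrid[:384,:512]; Z=d["range_z"]; K=d["mtx"]
    p=np.stack([(u-K[0,2])/K[0,0]*Z,(v-K[1,2])/K[1,1]*Z,Z],-1)
    return p@d["pose"][:3,:3].T+d["pose"][:3,3]
E
python3 - <<'E'
from h import *
import pickle
a=snap("top");b=snap("side")
pickle.dump((a,b),open("s0.pkl","wb"))
cv2.imwrite("pics/top0.png",cv2.resize(a["image"],(800,600)))
cv2.imwrite("pics/side0.png",cv2.resize(b["image"],(800,600)))
print(a["pose"].round(3),b["pose"].round(3),a["mtx"]); s=sense(); print(s["t"],s["tcp_pos"],s["tool_rot"],s["force"])
E
```

```text
[[-0.156 -0.963  0.219  0.408]
 [-0.988  0.152 -0.035 -0.034]
 [ 0.    -0.221 -0.975  0.994]
 [ 0.     0.     0.     1.   ]] [[ 0.802 -0.404  0.44   0.151]
 [-0.597 -0.516  0.614 -0.692]
 [-0.021 -0.755 -0.655  0.815]
 [ 0.     0.     0.     1.   ]] [[404.43777696   0.         254.70368227]
 [  0.         404.43777696 188.42401112]
 [  0.           0.           1.        ]]
0.1 [0.18426462 0.59657686 0.24743836] [ 1.49359666e-01  9.88782441e-01 -9.30422176e-04 -3.28912350e-04] [ 0.51331348 -0.78700733 -0.54098525]
```

View pics/top0.png

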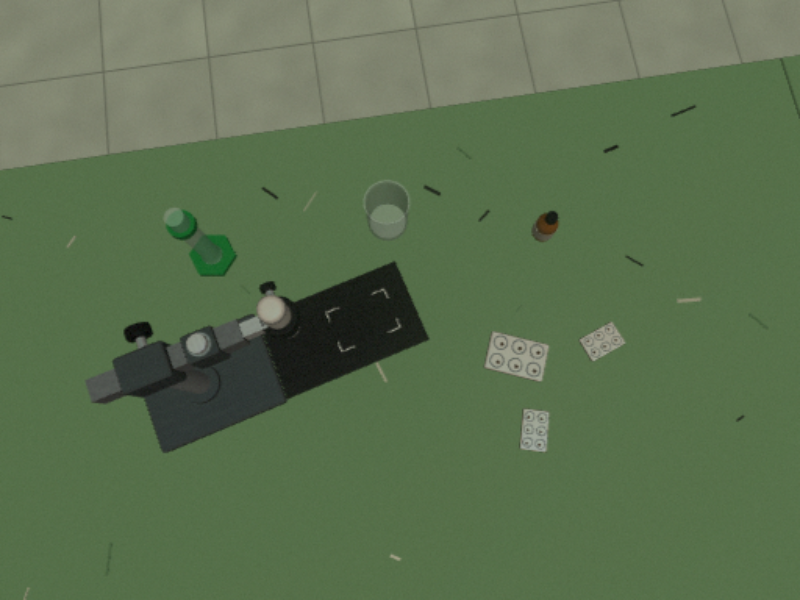

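View pics/side0.png

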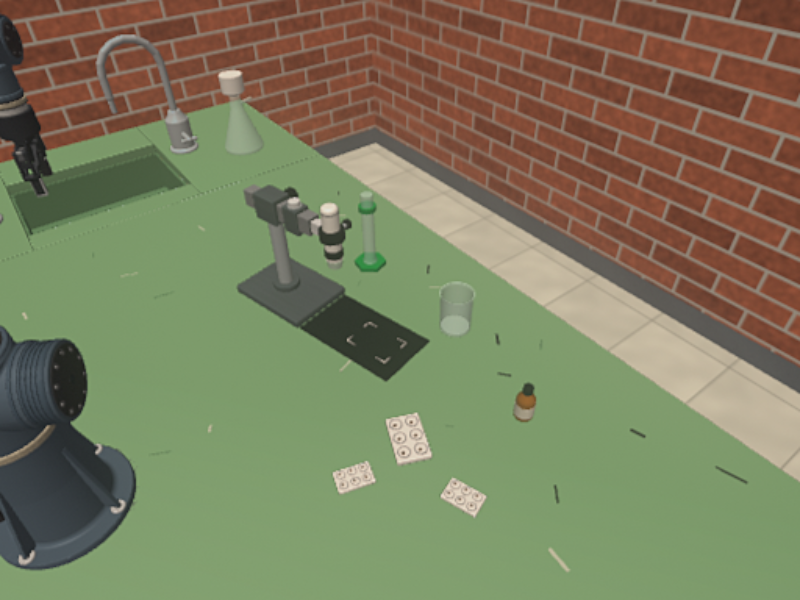

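The top view (800x600) shows three plate-like things: (517,356), (602,341) and (535,430). The one at (517,356) is clearly the largest, so it should be the plate. The brackets are around (363,320), the lock cap is at (199,344) and the barrel top at (271,309). I'll measure all of these and confirm the plate with an enlarged crop.

```bash
python3 - <<'E'
from h import *
import pickle
a,b=pickle.load(open("s0.pkl","rb"))
for n,d in (("top",a),("side",b)):
    im=d["image"].astype(int); C=cloud(d)
    w=((im.min(2)>120)&(im.max(2)-im.min(2)<60)&(C[...,2]<.03)&(C[...,2]>-.01)&(C[...,0]>.2)&(C[...,0]<.8)&(np.abs(C[...,1])<.6)).astype(np.uint8)
    w=cv2.morphologyEx(w,cv2.MORPH_CLOSE,np.ones((5,5)))
    cs,_=cv2.findContours(w,cv2.RETR_EXTERNAL,cv2.CHAIN_APPROX_NONE)
    for c in cs:
        if cv2.contourArea(c)<25: continue
        P=ray(d,c[:,0],.012)[:,:2]
        r=cv2.minAreaRect((P*1000).astype(np.float32))
        print(n,c[:,0].mean(0).round(),cv2.contourArea(c),np.round(r[0],1),np.round(r[1],1),round(r[2],1))
# mat: dark at z~0
    m=((im.max(2)<45)&(np.abs(C[...,2])<.012)).astype(np.uint8); m=cv2.morphologyEx(m,cv2.MORPH_OPEN,np.ones((3,3)))
    cs,_=cv2.findContours(cv2.morphologyEx(m,cv2.MORPH_CLOSE,np.ones((7,7))),cv2.RETR_EXTERNAL,cv2.CHAIN_APPROX_NONE)
    c=max(cs,key=cv2.contourArea); r=cv2.minAreaRect((ray(d,c[:,0],0)[:,:2]*1000).astype(np.float32)); print(n,"mat",r)
    # brackets: bright inside mat
    h=cv2.convexHull(c); M=np.zeros((384,512),np.uint8); cv2.fillConvexPoly(M,h,1); M=cv2.erode(M,np.ones((9,9)))
    g=((im.min(2)>75)&(M>0)&(C[...,2]<.01)); v,u=np.nonzero(g); 
    P=(ray(d,np.c_[u,v],0)[:,:2]*1000).astype(np.float32); r=cv2.minAreaRect(P); print(n,"br",len(P),r)
    for nm,zr in (("cap",(.255,.268)),("bar",(.278,.292))):
        g=(C[...,2]>zr[0])&(C[...,2]<zr[1])&(im.min(2)>110)&(C[...,1]>0)&(C[...,0]>.3)&(C[...,0]<.75); v,u=np.nonzero(g)
        P=ray(d,np.c_[u,v],.262 if nm=="cap" else .285)[:,:2]*1000; print(n,nm,len(P),P.mean(0),P.min(0),P.max(0))
cr=a["image"][195:300,290:410]; cv2.imwrite("pics/crop.png",cv2.resize(cr,None,fx=5,fy=5,interpolation=2))
E
```

```text
top [342. 275.] 375.0 [ 388.4 -240.3] [38.2 59.4] 73.6
top [330. 228.] 800.0 [ 503.4 -235.7] [88.5 57.4] 66.9
top [385. 218.] 337.5 [ 505.5 -372.6] [38.1 58.4] 19.5
top mat ((591.2637329101562, 28.367340087890625), (138.6474609375, 239.63662719726562), 13.92972183227539)
top br 53 ((600.0140991210938, -6.8665618896484375), (71.18225860595703, 101.88001251220703), 13.73287296295166)
top cap 117 [551.98754182 182.63637572] [541.3066931  171.80462961] [562.64080978 193.59373277]
top bar 210 [573.94493478  88.27113226] [559.56832532  73.62640477] [588.18764165 102.48475878]
side [357. 358.] 41.5 [ 543.1 -531.3] [39.6  7.2] 86.3
side [297. 318.] 376.5 [ 501.3 -377.1] [43.  62.6] 18.7
side [226. 305.] 343.0 [ 385.3 -245.7] [42.4 62.8] 73.9
side [261. 281.] 653.0 [ 500.3 -239.9] [97.6 61.5] 66.4
side [335. 265.] 29.0 [ 693.2 -325.8] [13.6 26.3] 52.4
side [290. 210.] 83.5 [739.3 -86.1] [36.1 55.3] 46.8Traceback (most recent call last):
  File "<stdin>", line 17, in <module>
ValueError: max() iterable argument is empty
```

```bash
python3 - <<'E'
from h import *
import pickle
a,b=pickle.load(open("s0.pkl","rb"))
d=b; im=d["image"].astype(int); C=cloud(d)
for nm,zr,z in (("cap",(.256,.268),.262),("bar",(.279,.292),.285)):
    g=(C[...,2]>zr[0])&(C[...,2]<zr[1])&(im.min(2)>110)&(C[...,1]>0)&(C[...,0]>.45)&(C[...,0]<.75); v,u=np.nonzero(g)
    P=ray(d,np.c_[u,v],z)[:,:2]*1000; print(nm,len(P),P.mean(0),P.min(0),P.max(0))
Q=C[...,:2]-np.array([.6,-.007]); e=np.array([.24,-.971]); n=np.array([.971,.24])
g=(im.min(2)>75)&(np.abs(Q@e)<.065)&(np.abs(Q@n)<.045)&(np.abs(C[...,2])<.02)&(im.max(2)-im.min(2)<30); v,u=np.nonzero(g)
print("br",len(u),cv2.minAreaRect((ray(d,np.c_[u,v],0)[:,:2]*1000).astype(np.float32)))
w=vision.snapshot("wrist"); print(w["mount"].round(3),w["mtx"][0])
cr=a["image"][195:300,290:410]; cv2.imwrite("pics/crop.png",cv2.resize(cr,None,fx=5,fy=5,interpolation=2))
E
```

```text
cap 84 [560.21390392 253.71362712] [536.13171826  63.36712208] [ 616.60576116 2123.18625913]
bar 64 [566.68134182 177.53170844] [451.85705517  64.55923169] [ 586.94886418 2091.65262203]
br 73 ((598.1412353515625, -5.96539306640625), (74.2425537109375, 105.85511779785156), 14.167829513549805)
[[-0.    -0.947 -0.321  0.083]
 [ 1.    -0.001  0.001  0.   ]
 [-0.001 -0.321  0.947 -0.125]
 [ 0.     0.     0.     1.   ]] [327.16022244   0.         256.88433153]
```

View pics/crop.png

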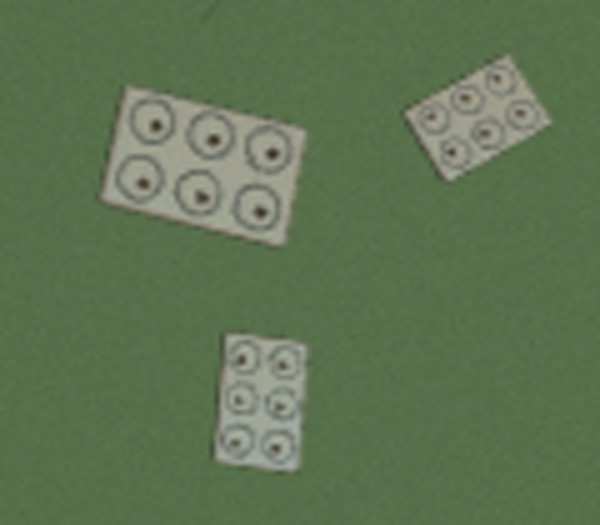

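```bash
python3 -m crank '[{"dp":[0.55,-1,0],"angular":[0,0,-3.4]},{"dp":[0.55,-1,0],"angular":[0,0,-3.4]},{"dp":[0.55,-1,0],"angular":[0,0,-3.4]},{"dp":[0.55,-1,0],"angular":[0,0,-3.4]},{"dp":[0.55,-1,0],"angular":[0,0,-3.4]},{"dp":[0.55,-1,0],"angular":[0,0,-3.4]},{"dp":[0.4,-1,0],"angular":[0,0,-3.4]},{"dp":[0.4,-1,0],"angular":[0,0,-3.4]},{"dp":[0.4,-1,0],"angular":[0,0,-3.4]},{"dp":[0.4,-1,0],"angular":[0,0,-3.4]},{"dp":[0.4,-1,0],"angular":[0,0,-3.4]},{"dp":[0.4,-1,0],"angular":[0,0,-3.4]},{"dp":[0.3,-1,0],"angular":[0,0,-3.4]},{"dp":[0.3,-1,0],"angular":[0,0,-3.4]},{"dp":[0.3,-1,0],"angular":[0,0,-3.4]},{"dp":[0.3,-1,0],"angular":[0,0,-3.4]},{"dp":[0.3,-1,0],"angular":[0,0,-3.4]},{"dp":[0.3,-1,0],"angular":[0,0,-3.4]},{"dp":[0.3,-1,0],"angular":[0,0,-3.4]},{"dp":[0.3,-1,0],"angular":[0,0,-3.4]}]' 0.1 20
```

```text
t: 2.15
tcp_pos: [0.4276, -0.0042, 0.2483]
tool_rot: [0.678, 0.735, 0.0, -0.0]
force: [0.9, 0.1, -0.4]
finger_gap: 0.9
gripper_force: 0.0
```

The crop shows the big plate at crop (203,165), about 92x60 mm. The two at (478,118) and (261,402) measure only 38x58 mm, so the big one is the plate. Next I'll refine the plate and brackets from the wrist camera.

```bash
cat > m.py <<'E'
from h import *
def measure(d,near_plate,near_out=(.6,-.007)):
    im=d["image"].astype(int); C=cloud(d)
    w=((im.min(2)>100)&(im.max(2)-im.min(2)<70)&(np.hypot(C[...,0]-near_plate[0],C[...,1]-near_plate[1])<.075)&(C[...,2]<.03)).astype(np.uint8)
    w=cv2.morphologyEx(w,cv2.MORPH_CLOSE,np.ones((7,7)))
    cs,_=cv2.findContours(w,cv2.RETR_EXTERNAL,cv2.CHAIN_APPROX_NONE)
    c=max(cs,key=cv2.contourArea); r=cv2.minAreaRect((ray(d,c[:,0],.011)[:,:2]*1000).astype(np.float32)); print("plate",np.round(c[:,0].mean(0)),np.round(r[0],1),np.round(r[1],1),round(r[2],2))
    Q=C[...,:2]-np.array(near_out); e=np.array([.24,-.971]); n=np.array([.971,.24])
    g=(im.min(2)>75)&(np.abs(Q@e)<.065)&(np.abs(Q@n)<.045)&(np.abs(C[...,2])<.006)&(im.max(2)-im.min(2)<40); v,u=np.nonzero(g)
    if len(u)>20:
        r=cv2.minAreaRect((ray(d,np.c_[u,v],0)[:,:2]*1000).astype(np.float32)); print("br",len(u),np.round(r[0],1),np.round(r[1],1),round(r[2],2))
E
python3 - <<'E'
from m import *
d=snap("wrist"); measure(d,(.502,-.237)); print(sense()["tcp_pos"])
cv2.imwrite("pics/w0.png",d["image"])
E
```

```text
plate [296. 320.] [ 499.3 -224.2] [144.7 139.6] 4.66
br 393 [598.3  -5. ] [ 71.5 103.4] 13.93
[ 0.43052731 -0.00815563  0.24861422]
```

View pics/w0.png

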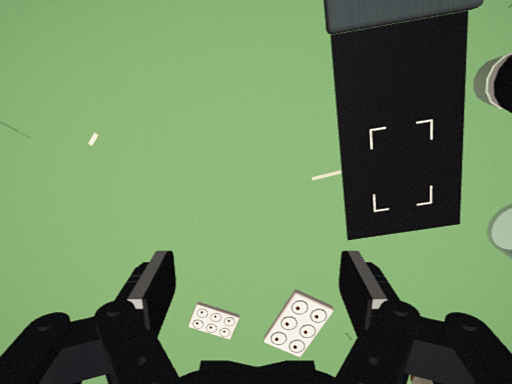

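The wrist view shows the plate at (299,323) and a small decoy at (214,320). The brackets are at (400,165), which gives (598.3,-5) mm and agrees with the other two views. The camera hangs 83 mm to the barrel side of the tool, so I'll grip the plate near its far end to keep clear of the barrel.

```bash
python3 -m crank '[{"dp":[0.22,-0.94,-0.2],"angular":[0,0,-3.1]},{"dp":[0.22,-0.94,-0.2],"angular":[0,0,-3.1]},{"dp":[0.22,-0.94,-0.2],"angular":[0,0,-3.1]},{"dp":[0.22,-0.94,-0.2],"angular":[0,0,-3.1]},{"dp":[0.22,-0.94,-0.2],"angular":[0,0,-3.1]},{"dp":[0.22,-0.94,-0.2],"angular":[0,0,-3.1]},{"dp":[0.22,-0.94,-0.2],"angular":[0,0,-3.1]},{"dp":[0.22,-0.94,-0.2],"angular":[0,0,-3.1]},{"dp":[0.22,-0.94,-0.2],"angular":[0,0,-3.1]},{"dp":[0,0,0],"angular":[0,0,0]},{"dp":[0,0,0],"angular":[0,0,0]},{"dp":[0,0,0],"angular":[0,0,0]}]' 0
sed -i 's/im.max(2)-im.min(2)<70/im.max(2)-im.min(2)<35/' m.py
python3 - <<'E'
from m import *
d=snap("wrist"); measure(d,(.502,-.237))
for i in range(3): s=sense();print(s["tcp_pos"],s["tool_rot"],s["force"])
cv2.imwrite("pics/w1.png",d["image"])
E
```

```text
t: 3.4
tcp_pos: [0.4864, -0.2554, 0.1942]
tool_rot: [0.834, 0.552, -0.0, -0.001]
force: [0.5, -0.5, 0.1]
finger_gap: 1.0
gripper_force: 0.0
plate [264. 140.] [ 502.5 -233.9] [89.4 59.7] 66.99
[ 0.48648361 -0.25533868  0.194332  ] [ 8.33907261e-01  5.51904264e-01 -7.73583721e-05 -5.97917658e-04] [0.97219179 0.58500498 0.77757382]
[ 0.48648361 -0.25533868  0.194332  ] [ 8.33907261e-01  5.51904264e-01 -7.73583721e-05 -5.97917658e-04] [0.97219179 0.58500498 0.77757382]
[ 0.48648361 -0.25533868  0.194332  ] [ 8.33907261e-01  5.51904264e-01 -7.73583721e-05 -5.97917658e-04] [0.97219179 0.58500498 0.77757382]
```

View pics/w1.png

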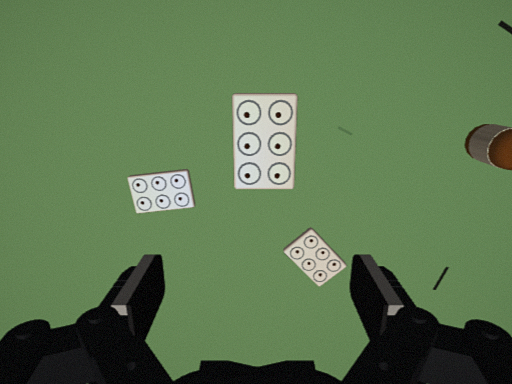

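The big plate is at (264,140), lined up with the tool; the decoys are at (161,190) and (315,257). Next I'll check how far the fingertips reach, open and at about 60 mm.

```bash
cat > tips.py <<'E'
from h import *
d=snap("wrist"); s=sense(); C=cloud(d)
g=(C[240:,:,2]>.03)&(d["range_z"][240:]>0.02)
z=C[240:,:,2][g]; print("tips below tcp mm",(s["tcp_pos"][2]-np.percentile(z,[0,1,3,10]))*1000, s["finger_gap"],s["tcp_pos"])
E
python3 tips.py
python3 -m crank '[{"dp":[0.17,-0.18,-0.9],"angular":[0,0,0]},{"dp":[0,0,-0.9],"angular":[0,0,0]},{"dp":[0,0,-0.6],"angular":[0,0,0]},{"dp":[0,0,0],"angular":[0,0,0]},{"dp":[0,0,0],"angular":[0,0,0]}]' 0.25
python3 tips.py
```

```text
tips below tcp mm [  5.82106688   0.46401676  -4.36870491 -17.06730064] 0.9998934264169547 [ 0.48662903 -0.2553827   0.19449017]
t: 4.0
tcp_pos: [0.4922, -0.2615, 0.1227]
tool_rot: [0.834, 0.552, -0.0, -0.0]
force: [-0.1, 0.1, 0.4]
finger_gap: 0.752
gripper_force: 0.0
tips below tcp mm [ 13.19205803   6.45718406   0.44260797 -15.60412706] 0.7513593310933604 [ 0.49258571 -0.26197017  0.1232703 ]
```

```bash
python3 -m crank '[{"dp":[0,0,0],"angular":[0,0,0]},{"dp":[0,0,-0.6],"angular":[0,0,0]},{"dp":[0,0,-0.9],"angular":[0,0,0]},{"dp":[0,0,-0.9],"angular":[0,0,0]},{"dp":[0,0,-0.6],"angular":[0,0,0]},{"dp":[0,0,-0.5],"angular":[0,0,0]},{"dp":[0,0,0],"angular":[0,0,0]},{"dp":[0,0,0],"angular":[0,0,0]}]' 0.03
python3 -m crank '[{"dp":[0,0,0],"angular":[0,0,0]},{"dp":[0,0,0],"angular":[0,0,0]},{"dp":[0,0,0],"angular":[0,0,0]},{"dp":[0,0,0],"angular":[0,0,0]},{"dp":[0,0,0],"angular":[0,0,0]},{"dp":[0,0,0],"angular":[0,0,0]}]' 0.5 20
```

```text
t: 4.85
tcp_pos: [0.4925, -0.2624, 0.0178]
tool_rot: [0.834, 0.551, 0.0, 0.0]
force: [-0.2, -0.0, -1.0]
finger_gap: 0.971
gripper_force: 0.0
t: 5.45
tcp_pos: [0.4924, -0.2625, 0.0186]
tool_rot: [0.834, 0.552, 0.0, 0.001]
force: [-0.3, -0.4, 6.3]
finger_gap: 0.694
gripper_force: 21.3
```

```bash
python3 -m crank '[{"dp":[0.1,0.16,0],"angular":[0,0,0.9]},{"dp":[0.2,0.32,0],"angular":[0,0,1.9]},{"dp":[0.2,0.32,0],"angular":[0,0,1.9]},{"dp":[0.2,0.32,0],"angular":[0,0,1.9]},{"dp":[0.22,0.35,0],"angular":[0,0,2]},{"dp":[0.22,0.35,0],"angular":[0,0,2]},{"dp":[0.22,0.35,0],"angular":[0,0,2]},{"dp":[0.22,0.35,0],"angular":[0,0,2]},{"dp":[0.22,0.35,0],"angular":[0,0,2]},{"dp":[0.22,0.35,0],"angular":[0,0,2]},{"dp":[0.22,0.35,0],"angular":[0,0,2]},{"dp":[0.22,0.35,0],"angular":[0,0,2]},{"dp":[0.22,0.35,0],"angular":[0,0,2]},{"dp":[0.22,0.35,0],"angular":[0,0,2]},{"dp":[0.22,0.35,0],"angular":[0,0,2]},{"dp":[0.22,0.35,0],"angular":[0,0,2]},{"dp":[0.22,0.35,0],"angular":[0,0,2]},{"dp":[0.22,0.36,0],"angular":[0,0,2]},{"dp":[0.2,0.32,0],"angular":[0,0,1.9]},{"dp":[0.1,0.16,0],"angular":[0,0,0.9]}]'
python3 - <<'E'
from m import *
vision.snapshot("top"); t=snap("top"); s=sense(); print(s["t"],s["tcp_pos"],s["tool_rot"],s["force"],s["finger_gap"])
b=snap("side"); w=snap("wrist")
im=np.vstack([np.hstack([b["image"],w["image"]])]); cv2.imwrite("pics/mid.png",cv2.resize(np.hstack([b["image"][60:300,130:330],t["image"][120:300,100:320][:, :]] if 0 else [cv2.resize(b["image"][80:280,140:340],(400,400)),cv2.resize(w["image"],(400,400))]),(800,400)))
measure(w,(.612,-.05))
E
```

```text
t: 7.45
tcp_pos: [0.6153, -0.0671, 0.0186]
tool_rot: [0.612, 0.791, -0.0, 0.001]
force: [-1.4, -2.8, 6.8]
finger_gap: 0.695
gripper_force: 21.3
7.55 [ 0.61566428 -0.0664594   0.01857408] [6.12783449e-01 7.90249694e-01 4.30704739e-04 1.29617425e-03] [-0.62987198  0.57594771  6.46891387] 0.6948248933287395
plate [253. 193.] [606.2 -37.1] [65.4 90.7] 15.42
br 1395 [599.3  -9.2] [ 70.7 105.3] 13.91
```

View pics/mid.png

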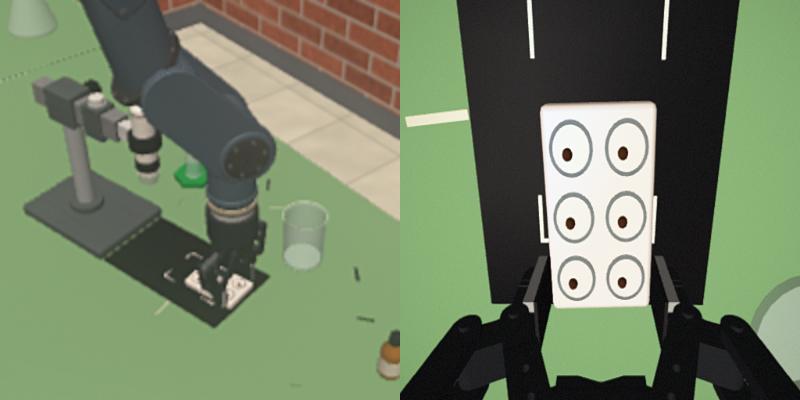

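The plate is flat in the fingers, just short of the brackets. The side view shows the forearm and the camera clear of the barrel. I'll measure the plate again with the brackets excluded.

```bash
cat > m2.py <<'E'
from m import *
def plate(d,near):
    im=d["image"].astype(int); C=cloud(d)
    w=((im.min(2)>100)&(im.max(2)-im.min(2)<45)&(np.hypot(C[...,0]-near[0],C[...,1]-near[1])<.07)&(C[...,2]<.02)).astype(np.uint8)
    w=cv2.morphologyEx(w,cv2.MORPH_CLOSE,np.ones((9,9)));w=cv2.morphologyEx(w,cv2.MORPH_OPEN,np.ones((21,21)) if d["mtx"][0,0]<400 else np.ones((9,9)))
    cs,_=cv2.findContours(w,cv2.RETR_EXTERNAL,cv2.CHAIN_APPROX_NONE); c=max(cs,key=cv2.contourArea)
    r=cv2.minAreaRect((ray(d,c[:,0],.011)[:,:2]*1000).astype(np.float32)); print("plate",np.round(r[0],1),np.round(r[1],1),round(r[2],2))
    return w
E
python3 - <<'E'
from m2 import *
w=snap("wrist"); plate(w,(.612,-.04)); t=snap("top"); plate(t,(.612,-.04)); s=sense(); print(s["tcp_pos"],s["tool_rot"])
E
```

```text
plate [606.2 -37.3] [65.3 90.9] 15.37Traceback (most recent call last):
  File "<stdin>", line 2, in <module>
  File "m2.py", line 6, in plate
    cs,_=cv2.findContours(w,cv2.RETR_EXTERNAL,cv2.CHAIN_APPROX_NONE); c=max(cs,key=cv2.contourArea)
                                                                        ~~~^^^^^^^^^^^^^^^^^^^^^^^^
ValueError: max() iterable argument is empty
```

```bash
python3 -m crank '[{"dp":[-0.05,0.18,0],"angular":[0,0,-0.1]},{"dp":[-0.05,0.18,0],"angular":[0,0,-0.1]},{"dp":[-0.05,0.18,0],"angular":[0,0,-0.1]},{"dp":[-0.05,0.18,0],"angular":[0,0,-0.1]},{"dp":[-0.05,0.18,0],"angular":[0,0,-0.1]},{"dp":[-0.05,0.18,0],"angular":[0,0,0]},{"dp":[0,0,0],"angular":[0,0,0]},{"dp":[0,0,0],"angular":[0,0,0]}]'
python3 - <<'E'
from m2 import *
w=snap("wrist"); m=plate(w,(.5985,-.006)); s=sense(); print(s["tcp_pos"],s["tool_rot"],s["force"])
im=cv2.resize(w["image"],(800,600)); cv2.imwrite("pics/fin.png",im)
E
```

```text
t: 8.55
tcp_pos: [0.6068, -0.0344, 0.0186]
tool_rot: [0.617, 0.787, 0.001, 0.002]
force: [1.1, -1.3, 6.8]
finger_gap: 0.697
gripper_force: 21.4
plate [598.2  -2.2] [65.2 95.9] 14.91
[ 0.60682229 -0.03437196  0.01856905] [6.16665577e-01 7.87223159e-01 7.34422600e-04 1.65047553e-03] [ 1.28906886 -1.62322466  6.57310069]
```

View pics/fin.png

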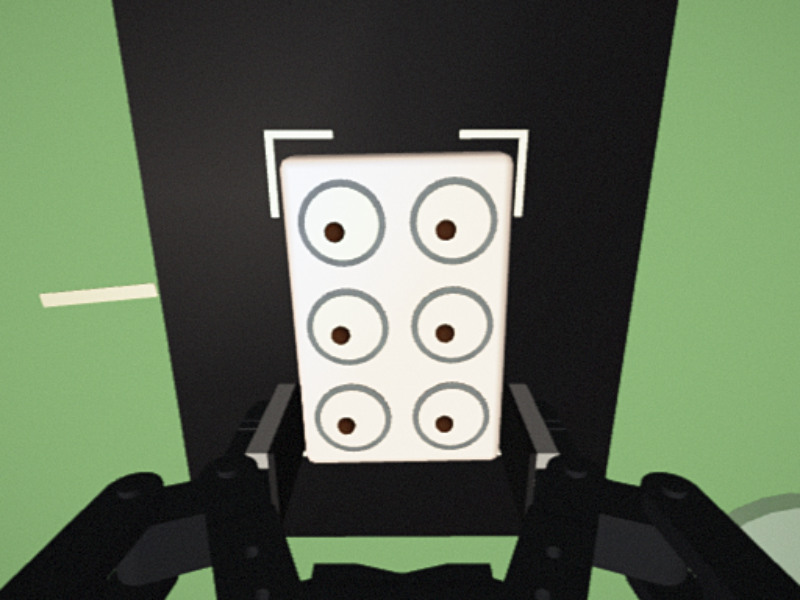

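The plate lies between the brackets. The far inner bracket corners are at about (275,138) and (518,138), and the plate's far corners at (284,157) and (512,154). Next I'll turn those gaps into millimetres.

```bash
python3 - <<'E'
from m2 import *
w=snap("wrist"); k=512/800
e=np.array([.2402,-.9707]); n=np.array([.9707,.2402]); o=np.array([.5987,-.0058])
f=lambda uv,z:np.round(np.c_[(ray(w,np.array(uv)*k,z)[:,:2]-o)@e,(ray(w,np.array(uv)*k,z)[:,:2]-o)@n]*1000,1)
print("br inner far",f([[275,138],[518,138]],0).tolist())
# plate by white mask above plane: edges of the top face
print("plate far z12",f([[283,156],[512,154]],.0115).tolist())
print("plate near z12",f([[307,460],[498,457]],.0115).tolist())
print("br near bits",f([[303,455],[499,455]],0).tolist())
print("mat far-end edge",f([[285,535],[507,535]],0).tolist())
E
```

```text
br inner far [[-49.8, -32.5], [-49.7, 32.5]]
plate far z12 [[-45.8, -28.1], [-46.2, 28.7]]
plate near z12 [[43.6, -27.6], [42.7, 30.5]]
br near bits [[50.1, -31.3], [50.3, 33.4]]
mat far-end edge [[83.2, -39.7], [83.5, 38.3]]
```

Both gaps are near their nominal values, 3–4 mm lateral and about 3.8 mm at the far end. I'll release, lift away from the barrel, and check.

```bash
python3 -m crank '[{"dp":[0,0,0],"angular":[0,0,0]},{"dp":[0,0,0],"angular":[0,0,0]},{"dp":[0,0,0],"angular":[0,0,0]},{"dp":[0,0,0],"angular":[0,0,0]},{"dp":[0,0,0.4],"angular":[0,0,0]},{"dp":[0,0,0.7],"angular":[0,0,0]},{"dp":[0.08,-0.35,0.9],"angular":[0,0,0]},{"dp":[0.08,-0.35,0.9],"angular":[0,0,0]},{"dp":[0.08,-0.35,0.9],"angular":[0,0,0]},{"dp":[0.08,-0.35,0.9],"angular":[0,0,0]},{"dp":[0.08,-0.35,0.9],"angular":[0,0,0]},{"dp":[0.08,-0.35,0.9],"angular":[0,0,0]},{"dp":[0,0,0],"angular":[0,0,0]},{"dp":[0,0,0],"angular":[0,0,0]}]' 0
python3 - <<'E'
from m2 import *
w=snap("wrist"); measure(w,(.5985,-.006)); plate(w,(.5985,-.006)); print(sense()["tcp_pos"])
im=w["image"]; cv2.imwrite("pics/w3.png",cv2.resize(im[0:300,100:412],None,fx=2,fy=2,interpolation=2))
E
```

```text
t: 10.05
tcp_pos: [0.6197, -0.0974, 0.2132]
tool_rot: [0.617, 0.787, 0.0, 0.001]
force: [-0.3, 0.3, 0.2]
finger_gap: 0.997
gripper_force: 0.0
plate [258.  62.] [598.3  -5.3] [68.7 98.7] 13.93
br 619 [598.3  -4.9] [ 71.5 101.9] 13.83
plate [598.1  -5.4] [68.  90.7] 13.78
[ 0.61887699 -0.09686662  0.21186572]
```

View pics/w3.png

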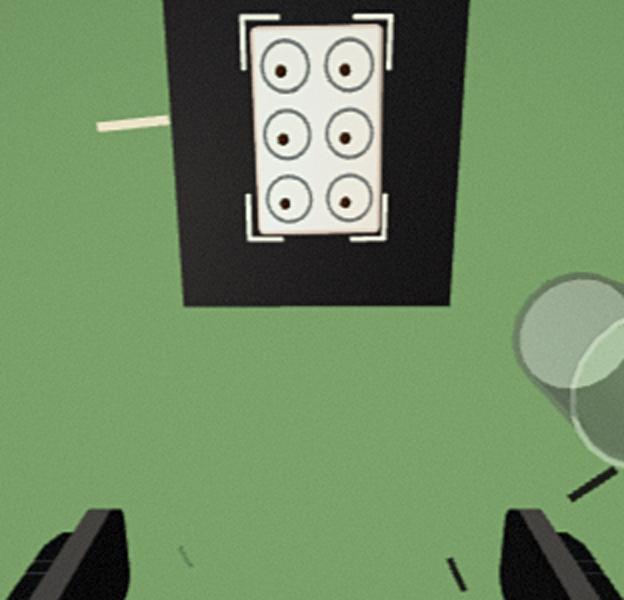

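The view shows the plate inside all four brackets. I'll quantify the gaps from these corners.

```bash
python3 - <<'E'
from m2 import *
w=snap("wrist"); 
e=np.array([.2402,-.9707]); n=np.array([.9707,.2402]); o=np.array([.5987,-.0058])
f=lambda uv,z:np.round(np.c_[(ray(w,np.array(uv)/2+[100,0],z)[:,:2]-o)@e,(ray(w,np.array(uv)/2+[100,0],z)[:,:2]-o)@n]*1000,1).tolist()
print("br inner",f([[244,20],[389,20],[250,237],[385,237]],0))
print("plate",f([[250,27],[383,25],[259,234],[381,232]],.0115))
# subpixel: side profiles
g=w["image"].min(2).astype(int)
for r in (20,28,34,104,110,116): print(r,g[r,215:300].tolist()) if r in(20,110) else 0
E
```

```text
br inner [[-50.3, -34.1], [-50.2, 32.2], [47.2, -34.6], [47.3, 33.6]]
plate [[-45.5, -30.5], [-46.2, 28.5], [44.6, -29.0], [43.7, 30.4]]
20 [30, 38, 32, 33, 26, 40, 157, 223, 167, 60, 30, 130, 187, 210, 221, 224, 227, 227, 222, 225, 224, 225, 228, 226, 213, 190, 171, 156, 145, 149, 160, 189, 204, 221, 227, 225, 225, 222, 225, 223, 224, 224, 220, 222, 220, 224, 223, 221, 222, 224, 222, 221, 220, 226, 225, 201, 178, 149, 121, 116, 108, 112, 113, 120, 129, 142, 184, 216, 221, 223, 219, 219, 220, 215, 222, 207, 186, 128, 36, 62, 194, 229, 147, 34, 18]
110 [38, 40, 38, 42, 37, 45, 33, 31, 47, 158, 228, 172, 67, 25, 40, 158, 214, 230, 231, 232, 232, 235, 235, 206, 147, 115, 127, 147, 192, 213, 225, 219, 210, 190, 154, 119, 109, 155, 211, 227, 230, 227, 228, 227, 227, 225, 226, 225, 225, 223, 224, 225, 228, 208, 165, 129, 106, 113, 142, 146, 153, 157, 154, 137, 117, 111, 146, 201, 216, 219, 216, 216, 215, 220, 199, 171, 101, 184, 240, 158, 28, 17, 26, 20, 25]
```

Near side gaps read about 4 and 2–3 mm and the ends 3–4 mm, so the plate is within about 1 mm and 1° of centred. That's good. Now I'll raise the arm, shut the fingers and go over the lock button.

```bash
python3 -m crank '[{"dp":[0,0,0.8],"angular":[0,0,0]},{"dp":[0,0,0.8],"angular":[0,0,0]},{"dp":[0,0,0.8],"angular":[0,0,0]},{"dp":[0,0,0.8],"angular":[0,0,0]},{"dp":[0,0,0.8],"angular":[0,0,0]},{"dp":[-0.22,0.9,0],"angular":[0,0,0]},{"dp":[-0.22,0.9,0],"angular":[0,0,0]},{"dp":[-0.22,0.9,0],"angular":[0,0,0]},{"dp":[-0.22,0.9,0],"angular":[0,0,0]},{"dp":[-0.22,0.9,0],"angular":[0,0,0]},{"dp":[0,0,0],"angular":[0,0,0]},{"dp":[0,0,0],"angular":[0,0,0]}]' 1
python3 - <<'E'
from m2 import *
w=snap("wrist"); s=sense(); print(s["tcp_pos"],s["force"],s["finger_gap"])
C=cloud(w); im=w["image"].astype(int); e=np.array([.2402,-.9707]); n=np.array([.9707,.2402]); o=np.array([.5987,-.0058])
q=(C[...,:2]-o); g=(np.abs(C[...,2]-.262)<.006)&(np.abs(q@e+.195)<.03)&(np.abs(q@n)<.03)
v,u=np.nonzero(g); P=ray(w,np.c_[u,v],.262)[:,:2]; print("cap",len(u),P.mean(0),P.min(0),P.max(0),np.median(C[...,2][g]))
t=snap("top"); C=cloud(t)
g=(np.abs(C[...,2]-.262)<.007)&(t["image"].min(2)>110)&(np.abs((C[...,:2]-o)@e+.195)<.03); v,u=np.nonzero(g)
if len(u): P=ray(t,np.c_[u,v],.262)[:,:2]; print("top",len(u),P.mean(0))
cv2.imwrite("pics/w4.png",w["image"])
E
```

```text
t: 11.35
tcp_pos: [0.5861, 0.0385, 0.3309]
tool_rot: [0.616, 0.788, -0.001, -0.001]
force: [0.3, -0.5, -0.3]
finger_gap: 0.002
gripper_force: 0.0
[0.58649348 0.03768298 0.33118289] [0.22104963 0.64045262 0.43354772] -0.00032844023900365833<stdin>:5: RuntimeWarning: Mean of empty slice.
  ret = um.true_divide(
Traceback (most recent call last):
ValueError: zero-size array to reduction operation minimum which has no identity
```

```bash
python3 -m crank '[{"dp":[-0.2,0.8,0],"angular":[0,0,0]},{"dp":[-0.2,0.8,0],"angular":[0,0,0]},{"dp":[-0.2,0.8,0],"angular":[0,0,0]},{"dp":[0,0,0],"angular":[0,0,0]},{"dp":[0,0,0],"angular":[0,0,0]}]'
python3 - <<'E'
from m2 import *
w=snap("wrist"); s=sense(); print(s["tcp_pos"],s["force"],s["finger_gap"])
C=cloud(w); e=np.array([.2402,-.9707]); n=np.array([.9707,.2402]); o=np.array([.5987,-.0058])
q=(C[...,:2]-o); g=(np.abs(C[...,2]-.262)<.006)&(np.abs(q@e+.195)<.03)&(np.abs(q@n)<.03)
v,u=np.nonzero(g); print(len(u))
cv2.imwrite("pics/w4.png",w["image"])
P=ray(w,np.c_[u,v],.262)[:,:2]; (c,r)=cv2.minEnclosingCircle((P*1000).astype(np.float32)); print("cap",P.mean(0),c,r,np.median(C[...,2][g]),u.mean(),v.mean())
E
```

```text
t: 11.9
tcp_pos: [0.5691, 0.1089, 0.3319]
tool_rot: [0.617, 0.787, -0.0, 0.0]
force: [0.4, -0.8, 0.0]
finger_gap: -0.002
gripper_force: 0.0
[0.56926549 0.10850879 0.33192543] [-1.03514153 -0.25661996 -0.18167889] 0.0022814672332749364
1354
cap [0.55095695 0.1844973 ] (550.9996337890625, 184.29881286621094) 11.652920722961426 0.26086260021292845 257.51033973412115 88.98153618906943
```

View pics/w4.png

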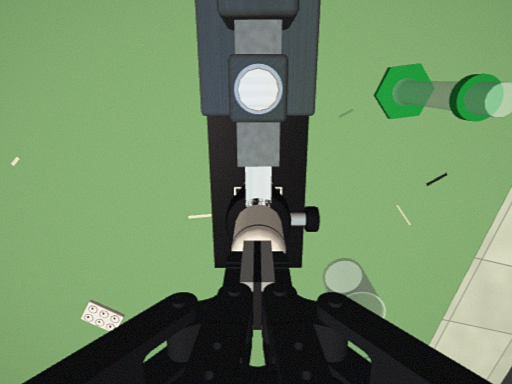

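The wrist view shows the bright cap at (258,89), radius 11.7 mm, at (551,184) mm. This agrees with the top view.

```bash
python3 -m crank '[{"dp":[-0.2,0.84,0],"angular":[0,0,0]},{"dp":[-0.2,0.84,0],"angular":[0,0,0]},{"dp":[-0.2,0.84,0],"angular":[0,0,0]},{"dp":[0,0,-0.8],"angular":[0,0,0]},{"dp":[0,0,-0.7],"angular":[0,0,0]},{"dp":[0,0,0],"angular":[0,0,0]},{"dp":[0,0,0],"angular":[0,0,0]}]'
python3 -m crank '[{"dp":[0,0,-0.1],"angular":[0,0,0]},{"dp":[0,0,-0.1],"angular":[0,0,0]},{"dp":[0,0,0],"angular":[0,0,0]}]'
```

```text
t: 12.65
tcp_pos: [0.5515, 0.1842, 0.2873]
tool_rot: [0.617, 0.787, -0.0, -0.0]
force: [0.2, 0.4, -0.5]
finger_gap: -0.002
gripper_force: 0.0
t: 12.95
tcp_pos: [0.551, 0.1849, 0.2816]
tool_rot: [0.617, 0.787, 0.0, 0.0]
force: [0.0, -0.2, 0.5]
finger_gap: -0.003
gripper_force: 0.0
```

```bash
python3 -m crank '[{"dp":[0,0,-0.1],"angular":[0,0,0]},{"dp":[0,0,-0.1],"angular":[0,0,0]},{"dp":[0,0,-0.08],"angular":[0,0,0]},{"dp":[0,0,0],"angular":[0,0,0]},{"dp":[0,0,0],"angular":[0,0,0]}]'
```

```text
t: 13.45
tcp_pos: [0.5513, 0.1852, 0.2732]
tool_rot: [0.617, 0.787, 0.0, 0.0]
force: [0.6, -0.5, 2.8]
finger_gap: 0.002
gripper_force: 1.4
```

```bash
python3 -m crank '[{"dp":[0,0,-0.07],"angular":[0,0,0]},{"dp":[0,0,-0.05],"angular":[0,0,0]},{"dp":[0,0,0],"angular":[0,0,0]},{"dp":[0,0,0],"angular":[0,0,0]},{"dp":[0,0,0],"angular":[0,0,0]}]'
```

```text
t: 13.95
tcp_pos: [0.5514, 0.1852, 0.271]
tool_rot: [0.617, 0.787, 0.001, 0.001]
force: [-0.9, -0.3, 10.0]
finger_gap: -0.001
gripper_force: 5.1
```

It's bottomed out at 10 N. I'll lift off and check that the boom jumped out.

```bash
python3 -m crank '[{"dp":[0,0,0.3],"angular":[0,0,0]},{"dp":[0,0,0.9],"angular":[0,0,0]},{"dp":[0,0,0.9],"angular":[0,0,0]},{"dp":[0,0,0.4],"angular":[0,0,0]},{"dp":[0,0,0],"angular":[0,0,0]},{"dp":[0,0,0],"angular":[0,0,0]}]' 0.2
cat > barrel.py <<'E'
from m2 import *
e=np.array([.2402,-.9707]); n=np.array([.9707,.2402]); o=np.array([.5987,-.0058])
for nm in ("top","side","wrist"):
    t=snap(nm); C=cloud(t); q=C[...,:2]-o
    for k,z,lo,hi in (("barrel",.285,-.12,.03),("cap",.255,-.22,-.17)):
        g=(np.abs(C[...,2]-z)<.006)&(q@e>lo)&(q@e<hi)&(np.abs(q@n)<.03)&(t["image"].min(2)>90); v,u=np.nonzero(g)
        if len(u)>20:
            zz=np.median(C[...,2][g]); P=(ray(t,np.c_[u,v],z)[:,:2]-o)*1000; c,r=cv2.minEnclosingCircle(np.c_[P@e+215,P@n].astype(np.float32)); print(nm,k,len(u),"stand x,y",np.round(c,1),"r",round(r,1),"z",zz.round(4))
s=sense(); print(s["t"],s["tcp_pos"],((s["tcp_pos"][:2]-o)@e*1000+215).round(1),((s["tcp_pos"][:2]-o)@n*1000).round(1))
E
python3 barrel.py
```

```text
t: 14.55
tcp_pos: [0.55, 0.1852, 0.3431]
tool_rot: [0.617, 0.787, -0.001, -0.001]
force: [-0.2, -0.1, -1.5]
finger_gap: 0.798
gripper_force: 0.0
top barrel 240 stand x,y [135.8  -1.4] r 16.0 z 0.2839
top cap 177 stand x,y [21.5 -0.1] r 13.9 z 0.2545
side barrel 63 stand x,y [141.   -7.3] r 17.5 z 0.2837
side cap 57 stand x,y [25.2 -6.3] r 19.4 z 0.2525
wrist barrel 591 stand x,y [124.5  -0.7] r 15.3 z 0.2822
wrist cap 1254 stand x,y [17.3 -0.5] r 14.6 z 0.2538
14.7 [0.54997525 0.18511333 0.34254554] 18.0 -1.4
```

The barrel moved from 115 to about 135 mm and the button is staying down, so the boom is free. Now to grip the barrel.

```bash
python3 -m crank '[{"dp":[0.24,-0.95,0],"angular":[0,0,0]},{"dp":[0.24,-0.95,0],"angular":[0,0,0]},{"dp":[0.24,-0.95,0],"angular":[0,0,0]},{"dp":[0.24,-0.94,0],"angular":[0,0,0]},{"dp":[0,0,0],"angular":[0,0,0]},{"dp":[0,0,-0.7],"angular":[0,0,0]},{"dp":[0,0,-0.8],"angular":[0,0,0]},{"dp":[0,0,-0.7],"angular":[0,0,0]},{"dp":[0,0,-0.45],"angular":[0,0,0]},{"dp":[0,0,0],"angular":[0,0,0]},{"dp":[0,0,0],"angular":[0,0,0]}]' 0.1
python3 -m crank '[{"dp":[0,0,0],"angular":[0,0,0]},{"dp":[0,0,0],"angular":[0,0,0]},{"dp":[0,0,0],"angular":[0,0,0]},{"dp":[0,0,0],"angular":[0,0,0]},{"dp":[0,0,0],"angular":[0,0,0]},{"dp":[0,0,0],"angular":[0,0,0]},{"dp":[0,0,0],"angular":[0,0,0]}]' 1 40
```

```text
t: 15.8
tcp_pos: [0.5794, 0.0721, 0.2644]
tool_rot: [0.617, 0.787, -0.0, -0.001]
force: [0.9, 0.6, 0.1]
finger_gap: 0.901
gripper_force: 0.0
t: 16.5
tcp_pos: [0.5792, 0.0714, 0.2659]
tool_rot: [0.617, 0.787, -0.0, -0.0]
force: [-2.1, -0.3, 4.8]
finger_gap: 0.384
gripper_force: 39.9
```

```bash
python3 barrel.py
```

```text
top cap 60 stand x,y [23.3  6. ] r 12.1 z 0.2543
side barrel 46 stand x,y [138.3  -2.9] r 26.5 z 0.2842
side cap 55 stand x,y [25.8 -7.5] r 18.2 z 0.2531
wrist barrel 4405 stand x,y [132.2  -0.4] r 24.2 z 0.2834
wrist cap 1485 stand x,y [25.3 -0.4] r 13.2 z 0.2527
16.65 [0.57915847 0.07137929 0.26586169] 135.4 -0.4
```

```bash
python3 -m crank '[{"dp":[0.04,-0.16,0],"angular":[0,0,0]},{"dp":[0.08,-0.3,0],"angular":[0,0,0]},{"dp":[0.08,-0.3,0],"angular":[0,0,0]},{"dp":[0.08,-0.3,0],"angular":[0,0,0]},{"dp":[0.08,-0.33,0],"angular":[0,0,0]},{"dp":[0.08,-0.33,0],"angular":[0,0,0]},{"dp":[0.08,-0.33,0],"angular":[0,0,0]},{"dp":[0.06,-0.26,0],"angular":[0,0,0]},{"dp":[0.03,-0.13,0],"angular":[0,0,0]},{"dp":[0,0,0],"angular":[0,0,0]},{"dp":[0,0,0],"angular":[0,0,0]},{"dp":[0,0,0],"angular":[0,0,0]}]'
python3 - <<'E'
from m2 import *
e=np.array([.2402,-.9707]); n=np.array([.9707,.2402]); o=np.array([.5987,-.0058])
w=snap("wrist"); s=sense(); print(s["tcp_pos"],(s["tcp_pos"][:2]-o)@e*1000+215,s["force"])
cv2.imwrite("pics/w5.png",cv2.resize(w["image"][0:300,156:356],None,fx=2,fy=2,interpolation=cv2.INTER_CUBIC))
# profile along the bar: world stand x from 60..130 at y=0,z ~.234
g=w["image"].min(2)
P,K=w["pose"],w["mtx"]
X=np.arange(50,140,1.)
for z in (.234,):
    W=np.c_[o+((X-215)/1000)[:,None]*e, np.full(len(X),z)]; c=(W-P[:3,3])@P[:3,:3]; uv=c[:,:2]/c[:,2:]*K[0,0]+K[:2,2]
    print([(int(x),int(u),int(v),int(g[int(v),int(u)])) for x,(u,v) in zip(X,uv) if 0<=v<384 and 0<=u<512][::3])
E
```

```text
t: 17.85
tcp_pos: [0.5971, -0.0009, 0.2659]
tool_rot: [0.617, 0.787, 0.0, -0.001]
force: [-4.7, 1.8, 5.5]
finger_gap: 0.385
gripper_force: 40.0
[ 0.59714704 -0.00093909  0.26588037] 209.9084961451918 [-4.48255056  2.35702567  5.76678678]
[(96, 257, 2, 218), (99, 257, 10, 222), (102, 257, 18, 221), (105, 257, 25, 220), (108, 257, 33, 224), (111, 257, 41, 222), (114, 257, 48, 20), (117, 257, 55, 223), (120, 257, 63, 223), (123, 257, 70, 225), (126, 257, 77, 223), (129, 257, 84, 221), (132, 257, 91, 224), (135, 257, 98, 225), (138, 257, 104, 222)]
```

View pics/w5.png

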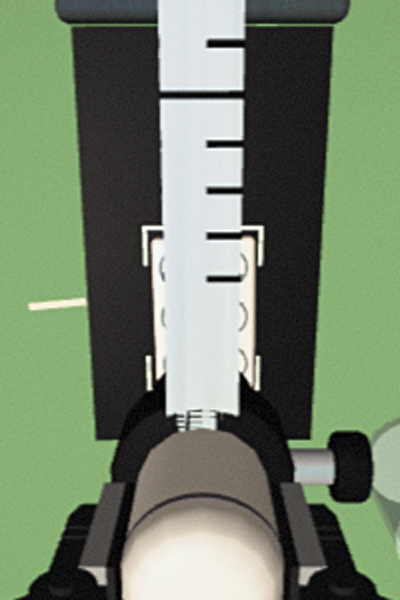

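The bar's 5 cm line is at crop row 95, which is stand x about 114, so the boom is at about 0.094–0.095. I'll advance another 5 mm, then check the 5 cm line and the mouth in the top and side views.

```bash
python3 -m crank '[{"dp":[0.01,-0.08,0],"angular":[0,0,0]},{"dp":[0.01,-0.085,0],"angular":[0,0,0]},{"dp":[0,0,0],"angular":[0,0,0]},{"dp":[0,0,0],"angular":[0,0,0]},{"dp":[0,0,0],"angular":[0,0,0]}]'
python3 - <<'E'
from m2 import *
e=np.array([.2402,-.9707]); n=np.array([.9707,.2402]); o=np.array([.5987,-.0058])
w=snap("wrist"); s=sense(); print(s["tcp_pos"],(s["tcp_pos"][:2]-o)@e*1000+215,s["force"])
g=w["image"].min(2); col=g[:,268].astype(int); col2=g[:,248].astype(int)
r=[i for i in range(1,150) if col[i]<120 and col[i]<=col[i-1] and col[i]<col[i+1]]; print(r,[i for i in range(150) if col2[i]<120])
C=cloud(w); print("bar z",np.median(C[60:130,250:262,2]))
for z in (.230,.234,.238): print(z,((ray(w,[[268,i] for i in r],z)[:,:2]-o)@e*1000+215).round(1))
t=snap("top");b=snap("side")
def crop(d,k):
    W=np.r_[o-.13*e,.24]; c=(W-d["pose"][:3,3])@d["pose"][:3,:3]; u,v=(c[:2]/c[2]*d["mtx"][0,0]+d["mtx"][:2,2]).astype(int); print(u,v)
    return cv2.resize(d["image"][max(v-33,0):v+33,max(u-33,0):u+33],(400,400),interpolation=cv2.INTER_CUBIC)
cv2.imwrite("pics/chk.png",np.hstack([crop(t,0),crop(b,0)]))
E
```

```text
t: 18.4
tcp_pos: [0.5981, -0.005, 0.2659]
tool_rot: [0.617, 0.787, 0.001, -0.001]
force: [-2.3, 3.6, 5.5]
finger_gap: 0.384
gripper_force: 40.0
[ 0.59810267 -0.00499957  0.26586619] 214.0795441888916 [-2.40560932  5.12011657  6.50558041]
[22, 47, 72, 95, 117, 139] [46, 47, 48]
bar z 0.2360581148211151
0.23 [107.  117.1 127.8 138.  148.1 158.8]
0.234 [107.6 117.5 127.8 137.8 147.7 158.1]
0.238 [108.2 117.9 127.9 137.6 147.3 157.4]
160 208
203 140
```

View pics/chk.png

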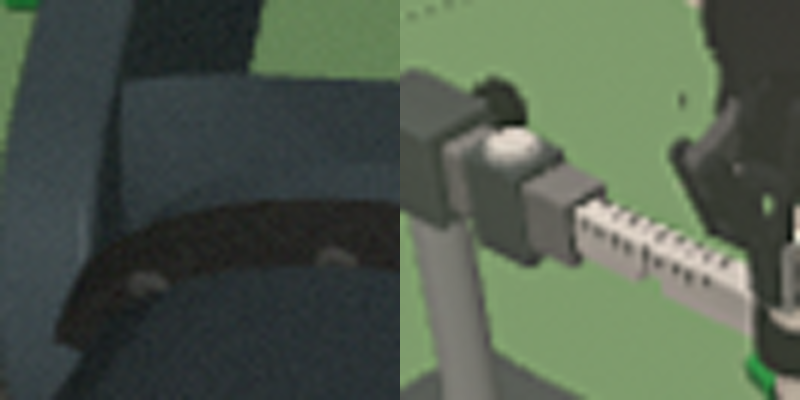

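By the wrist view the 5 cm line is at 117.5, so the boom is at about 0.098; by the TCP it is 0.099. I'll measure the line-to-mouth distance directly in the side view, averaged over several frames.

```bash
cat > side.py <<'E'
from m2 import *
e=np.array([.2402,-.9707]); n=np.array([.9707,.2402]); o=np.array([.5987,-.0058])
ds=[vision.snapshot("side") for _ in range(6)]; b=ds[0]
g=np.mean([d["image"].astype(np.float32).mean(2) for d in ds],0).astype(np.float32)
X=np.arange(56,176,1.)
for y in (-6,-4,4,6):
    W=np.c_[o+((X-215)/1000)[:,None]*e+y/1000*n,np.full(len(X),.2355)]; c=(W-b["pose"][:3,3])@b["pose"][:3,:3]; uv=(c[:,:2]/c[:,2:]*b["mtx"][0,0]+b["mtx"][:2,2]).astype(np.float32)
    p=cv2.remap(g,uv[:,:1],uv[:,1:],cv2.INTER_CUBIC)[:,0]; print(y,p.astype(int).tolist())
s=sense(); print(s["t"],(s["tcp_pos"][:2]-o)@e*1000+215,s["force"])
E
python3 side.py
```

```text
-6 [121, 122, 122, 120, 116, 110, 102, 94, 85, 78, 79, 91, 115, 144, 170, 194, 202, 200, 195, 192, 191, 191, 191, 193, 197, 199, 201, 204, 206, 205, 201, 199, 201, 201, 201, 202, 204, 206, 205, 202, 199, 196, 195, 196, 199, 203, 204, 203, 204, 204, 203, 201, 203, 204, 204, 204, 204, 203, 196, 186, 178, 174, 176, 182, 191, 195, 198, 200, 204, 209, 210, 207, 204, 201, 198, 194, 193, 196, 199, 203, 202, 200, 196, 193, 192, 194, 197, 200, 203, 203, 199, 193, 190, 190, 189, 190, 192, 194, 193, 188, 184, 181, 180, 183, 187, 190, 191, 191, 193, 194, 193, 191, 192, 191, 189, 188, 189, 189, 189, 192]
-4 [127, 128, 127, 124, 119, 111, 102, 93, 87, 86, 95, 116, 141, 169, 189, 197, 201, 206, 210, 211, 211, 211, 210, 209, 207, 208, 211, 213, 214, 213, 213, 213, 211, 209, 207, 206, 206, 208, 212, 214, 213, 210, 207, 206, 207, 208, 210, 212, 211, 210, 209, 210, 210, 209, 210, 211, 212, 210, 206, 203, 202, 204, 204, 201, 197, 193, 193, 199, 205, 208, 210, 210, 209, 207, 204, 202, 202, 204, 208, 212, 213, 211, 206, 200, 196, 195, 197, 203, 206, 207, 206, 204, 202, 200, 199, 199, 200, 202, 204, 204, 2
[... 654 characters left out ...]
8, 215, 216, 208, 192, 177, 159, 133, 114]
6 [129, 130, 130, 125, 119, 109, 97, 81, 69, 62, 65, 76, 100, 125, 145, 160, 162, 160, 148, 139, 133, 129, 135, 142, 158, 176, 195, 203, 197, 180, 165, 155, 154, 161, 176, 190, 194, 188, 169, 144, 122, 115, 120, 139, 162, 183, 198, 203, 199, 186, 173, 166, 167, 174, 185, 192, 192, 185, 172, 158, 143, 135, 141, 157, 176, 189, 192, 185, 170, 153, 136, 124, 120, 127, 143, 166, 184, 192, 191, 185, 176, 164, 156, 151, 153, 160, 168, 171, 166, 157, 149, 148, 155, 167, 180, 193, 200, 194, 172, 146, 124, 112, 117, 137, 160, 179, 191, 197, 201, 207, 212, 214, 207, 194, 178, 155, 130, 109, 90, 76]
18.85 214.09313434271326 [-2.01530239  4.49278967  6.85775508]
```

In the side view the mouth edge is at 68.8 and the 5 cm line at 117.6, so the boom is at 0.0988. Wrist (bias-corrected) and TCP estimates agree, so it needs 1.2 mm more.

```bash
python3 -m crank '[{"dp":[0.01,-0.04,0],"angular":[0,0,0]},{"dp":[0,0,0],"angular":[0,0,0]},{"dp":[0,0,0],"angular":[0,0,0]},{"dp":[0,0,0],"angular":[0,0,0]},{"dp":[0,0,0],"angular":[0,0,0]},{"dp":[0,0,0],"angular":[0,0,0]}]'
python3 side.py | sed -n '3p;5p'
python3 - <<'E'
from m2 import *
o=np.array([.5987,-.0058]); e=np.array([.2402,-.9707])
w=snap("wrist"); c=w["image"].min(2)[:,248].astype(int); i=np.arange(30,70); k=np.clip(200-c[30:70],0,None)
v=(i*k).sum()/k.sum(); print(v,(ray(w,[[248,v]],.2345)[0,:2]-o)@e*1000+215,sense()["finger_gap"])
E
```

```text
t: 19.45
tcp_pos: [0.5983, -0.0059, 0.2659]
tool_rot: [0.617, 0.787, 0.001, -0.001]
force: [-3.4, 5.9, 6.6]
finger_gap: 0.389
gripper_force: 40.0
4 [130, 132, 134, 134, 129, 120, 107, 93, 81, 71, 70, 82, 101, 134, 161, 187, 203, 207, 202, 186, 164, 149, 142, 151, 166, 185, 198, 207, 213, 213, 208, 200, 194, 192, 192, 195, 196, 194, 188, 178, 168, 156, 148, 149, 158, 172, 187, 195, 195, 188, 172, 151, 132, 123, 129, 141, 161, 175, 180, 180, 180, 183, 191, 199, 204, 209, 210, 206, 197, 181, 161, 142, 132, 131, 140, 157, 177, 195, 203, 201, 192, 181, 172, 168, 169, 176, 185, 190, 193, 188, 175, 160, 154, 156, 167, 177, 184, 186, 184, 176, 165, 153, 145, 145, 154, 167, 181, 190, 196, 199, 202, 206, 212, 213, 206, 194, 180, 163, 138, 119]
19.75 214.9695777287579 [-2.01726246  5.94071127  5.18434831]
47.069526627218934 118.44128417303243 0.3905104494625672
```

```bash
python3 -c "
from station import order; print(order.sign_off())"
```

```text
the job is handed in; nothing more can be done
None
```

I handed the job in at about 20 s: the plate lies inside the corner brackets (within about 1 mm and 1° by the wrist camera), the lock was pressed and the boom freed, and the arm is holding the camera barrel at about 0.0997–0.100 m, with the 10 cm line at the sleeve's mouth; I never touched the glassware, and the verdict was not shown.

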